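Pulse the coffee grinder by its bayonet lid

TASK

Put the loose round lid with the grip bar on the steel coffee grinder, its two lugs dropping through the two notches of the rim so that it sits fully down and level, then twist it clockwise (seen from above) half-way to the lock, so that its pointers stand at the long middle ribs, and stop there well short of the lock click. The lid is sprung and turns back if let go: finish while still gripping it and holding it steady at the half-way ribs. Leave the other things on the counter where they are.

Things in the scene. Friction and masses are not known exactly. Their poses are not given: they have to be found in the camera images.
- grinder: Steel coffee grinder base, fixed, upright, 100 mm across (foot 112 mm), 116 mm tall, open on top. Origin: centre of its underside, z up. Its rim has two notches facing each other, centred on its own +x and -x. Both sides are alike, so a half turn of the lid makes no difference. The seated lid's origin is on the axis at z = 101 mm, lid x along grinder x.
- grinder_mouth (a point): Centre of the mouth, on the axis at the rim's top, z = 116 mm. The rim is a flat ring 6 mm thick, 66 mm inner diameter; its two notches are about 20 to 26 mm wide and open to 41 mm from the axis. Under the ring runs an 18 mm deep track in which the lid's lugs turn.
- half_rib (a point): Outer edge of one half-way rib, 62 mm from the axis, z = 95 mm. Black upright ribs stand on the grinder's outer wall, alike on both sides: a short one (6 mm out) at each notch, a long one (12 mm out) 40 degrees clockwise of it seen from above = half-way, and a short one 80 degrees clockwise of the notch = lock.
- lid: Loose plastic lid, grey with a black grip bar, 100 to 170 g, lying plug down on the counter. Origin: centre of its underside, z up. Plug 61 mm across, 15 mm tall, with a 2 mm bevelled foot; cap 90 mm across, z 15 to 23 mm; upright grip bar 58 mm long (along lid x), 16 mm thick (along y), z 23 to 51 mm. Pointers at both bar ends stick out of the cap's edge to 51 mm.
- lid_lug (a point): Outer end of one of the two lugs at the plug's foot, under the ends of the grip bar: 38 mm from the axis along lid x, 11 mm wide, 6.5 mm tall, this point 3 mm above the underside. The lid drops in if centred within about 2 mm and turned within about 5 degrees; it cannot turn until it is down, and past about 28 degrees it cannot be lifted out.
- lid_grip (a point): In the grip bar, on the lid's axis, 45 mm above its underside: with the TCP here the fingertips stay clear of the cap.
- collar (a joint): Sprung collar in the track, rad, 0 at rest, grows as the seated lid turns clockwise from above. The lugs drop between its prongs with 0.1 rad play, so it reads about 0.1 less than the lid's turn: half-way is 0.6. It pushes back with 0.06 N m at first, 0.13 at half-way. Lock nubs are felt from about 50 degrees of lid turn; past 0.95 counts as clicked; end stop 1.3.
- jar: Bystander, to be left alone: small clear glass jar with a cork lid, 52 mm across, 75 mm tall; between the grinder and the lid. Origin under its centre.
- dip_bowl: Bystander, to be left alone: tiny white dip bowl, 70 mm across, 35 mm tall; between them, farther from the robot. Origin under its centre.
- mug: Bystander, to be left alone: white mug with a handle, 80 mm across, 90 mm tall; at the far side, on the right. Origin under its centre.
- bowl: Bystander, to be left alone: white bowl, 130 mm across, 50 mm tall; at the far side, on the left. Origin under its centre.
- spoon: Bystander, to be left alone: wooden spoon lying flat, 220 mm long; nearer the robot. Origin under its centre.
- mill: Bystander, to be left alone: wooden pepper mill, 56 mm across, 155 mm tall; on the right. Origin under its centre.
- tall_jar: Bystander, to be left alone: tall clear glass jar with a cork lid, 90 mm across, 150 mm tall; on the right, farther back. Origin under its centre.
Not all that is in view belongs to the job. What is shaped like the lid but red or yellow is not meant.

How it is judged:
On the way:
1. the lid sits fully down, centred and level in the grinder's rim, lugs in the notches, not yet turned (horizontal distance between lid and grinder below 0.005 m and z of lid in the frame of grinder between 0.096 and 0.1045 m and angle between lid's own z axis and vertical below 0.07 rad and angle between the x axis of lid and the x axis of grinder, either way round below 0.25 rad and value of joint collar below 0.2 rad), for 0.1 s.
At the end, for the whole second after the job is handed in: The fingers still grip the lid (over 3 N) and hold it steady (collar slower than 0.2 rad/s) in the rim, down (origin 96 to 104.5 mm above the counter), centred within 5 mm, level within 4 degrees, turned clockwise 31 to 49 degrees from the notches (collar between 0.40 and 0.82 rad) (horizontal distance between lid and grinder below 0.005 m and z of lid in the frame of grinder between 0.096 and 0.1045 m and angle between lid's own z axis and vertical below 0.07 rad and angle between the x axis of lid and the x axis of grinder, either way round between 0.54 and 0.86 rad and value of joint collar between 0.4 and 0.82 rad and velocity of joint collar between -0.2 and 0.2 rad/s and contact force between the fingers and lid above 3 N); the arm keeps its last pose, push and grip.
It fails at once if the lid is turned as far as the lock click (collar past 0.95 rad) (value of joint collar above 0.95 rad).
It fails at once if a bystander is moved by more than 30 mm (distance of any of jar, dip_bowl, mug, bowl, spoon, mill, tall_jar from where it was at the start of the episode above 0.03 m).
It also fails if it takes over 48 s, if anything falls off the work surface, if the arm or the gripper's body presses on something with over 40 N, if the wrist force passes 120 N, or if a joint passes its speed limit or range.

ROBOT

A 7-joint arm with a two-finger parallel gripper is mounted at the origin on the work surface. World frame = base frame: x ahead of the robot, y to its left, z up, the work surface at z = 0. Lengths are in m, angles in rad, forces in N, time in s.
With the tool pointing down it reaches from about 0.35 to 0.9 m from the base axis. Payload 19.9 kg.
Tool frame: the origin (TCP) lies between the finger pads, 19 mm behind the fingertips; this is the grasp point; z points along the fingers, x is the direction in which the jaws open and shut, and the axes are right-handed (so a half turn about z gives the same grasp; the last joint's range is limited). The gripper opens to 94 mm and grips with 3 to 60 N. Pads are 16 mm wide; open, the fingers measure 119 mm over their backs; the gripper's body (75 mm by 177 mm) begins 78 mm behind the grasp point.
Start: joints at [-1.175, 0.417, -0.01, 1.614, 0.005, 1.111, -0.053], TCP at [0.265, 0.566, 0.224] pointing down, gripper open.
Joint ranges: [-2.81, 2.81], [-0.39, 2.02], [-1.27, 1.25], [0.06, 2.57], [-1.19, 4.33], [0.19, 2], [-2.82, 2.82]. Speed limits (rad/s): [1.89, 1.89, 2.39, 2.39, 3.01, 3.01, 3.01].

INTERFACE

Orientations are given as a rotation vector (axis times angle).
In Python, from rig import r gives the robot as it stands. The module is installed in compiled form; this text tells all that it offers.
- The arm moves only by the tool arm_command, never from a script. Its argument "plan" is a list that holds one entry, the list of rows, each a list of 5 numbers: the shift along the tool's x, y, z in m, then the turn about the tool's z in degrees, then the finger opening in m, from 0 to 0.094. A call has 1 to 10 rows; each row shifts and turns the commanded pose from where the row before left it, along the tool's axes as they then stand; what a row does not reach is not made up. A row lasts 1/12 s, in which the tool goes at most 41.7 mm and 7.16 degrees, less where a joint would pass 70% of its speed; a pose out of reach is approached as far as the arm can. A call is refused whole if a number of a shift passes 0.0417 or a number of a turn 7.16, either way. A call with a gripper value outside its range is refused whole. The fingers move at their own pace and stop on an object; "newtons" is the grip in N (left out, the last holds). Time passes only in rows, so rows that do not move let the fingers close. It gives the time, the measured TCP pose, the force and the opening at its end, in the units of the state.
- r.state(): the state, without advancing time (a new reading comes with each control period).
- r.snapshot(name): name is "scene" or "top" or "wrist"; returns a dict with "image" (420x560x3 uint8, red, green, blue), "range_z" (420x560 float32, m along the optical axis (not along the pixel's ray), 0 where there is no reading), "camera_matrix" (3x3 intrinsics, pixels), "D" ([k1, k2, p1, p2, k3] as OpenCV has them; the pictures are not rectified), "extrinsics" (4x4, takes a point from camera to world coordinates). Camera axes: x right, y down, z forward; pixel columns grow to the right and rows downward; lengths in m; the calibration is good to about 2 mm. A picture is of the moment at which its call begins.
- r.sign_off(): hands the job in, once; it reports no verdict.
The state is a dict: "t": time; "q": joint angles; "dq": joint speeds; "effort": joint torques, N m; "eef_pos": TCP position; "tool_rot": TCP orientation; "ft_force": force on the tool from outside, world axes, zero at the start; "moment": the same for the moment, N m; "opening": opening from 0.0 (shut) to 1.0 (fully open).
Only numpy, scipy, OpenCV 4.12 (cv2) and the standard library are available. Lean on these libraries where they do the work, as an engineer would, in place of code of your own. Each camera call takes 0.05 s, during which the arm holds its last target.

## Working session

There is one attempt and no reset: what is moved stays moved. The work goes in short steps, Python scripts to look and compute and a tool call to move; the robot and the scene stay as the last step left them, time stands still between calls to the robot, and variables do not carry over. Pictures are saved under pics/ and viewed, and the job is handed in when it is done.

Besides the shell and the picture viewer there is one more tool, called after "Call:" as name(argument=value, ...), one argument or row to a line, values as JSON. arm_command: Moves the arm, as the interface text tells. Its arguments: {"type":"object","properties":{"plan":{"type":"array"},"newtons":{"type":"number"}},"required":["plan"]}

```bash
mkdir -p pics; python3 - <<'E'
from rig import r
import cv2,numpy as np
print(r.state())
for n in["scene","top","wrist"]:
    s=r.snapshot(n); np.savez(f"pics/{n}0.npz",**s)
    cv2.imwrite(f"pics/{n}0.png",s["image"][:,:,::-1]); print(n,s["camera_matrix"].tolist(),s["D"],np.round(s["extrinsics"],3).tolist())
E
```

```text
{'t': 0.0, 'q': array([-1.17449975,  0.41797855, -0.01031458,  1.61418842,  0.00472248,
        1.11066979, -0.05297223]), 'dq': array([-2.31639762e-05, -1.26533622e-03, -1.22145710e-03,  2.15209018e-03,
       -3.65481070e-04, -1.23000286e-03, -8.95801807e-04]), 'effort': array([ 9.41990584e-04, -8.51262617e+01,  6.39000256e-01, -4.25985575e+01,
       -4.87962656e-02,  1.86998164e-02,  1.13197138e-04]), 'eef_pos': array([0.26482455, 0.56572856, 0.22361638]), 'tool_rot': array([ 2.65015285e+00,  1.68571256e+00, -1.52160927e-03]), 'ft_force': array([ 0.04438761, -0.03769915, -0.22366149]), 'moment': array([ 0.03310087,  0.0539864 , -0.01356669]), 'opening': 0.9968341952736974}
scene [[541.9066935054419, 0.0, 281.69587575826046], [0.0, 541.9066935054419, 216.9564055187135], [0.0, 0.0, 1.0]] [-0.13108298  0.          0.          0.          0.        ] [[-0.237, 0.741, -0.628, 1.532], [0.971, 0.186, -0.148, 0.171], [0.008, -0.645, -0.764, 1.269], [0.0, 0.0, 0.0, 1.0]]
top [[457.3840460014607, 0.0, 277.97995736731724], [0.0, 457.3840460014607, 212.6727373154214], [0.0, 0.0, 1.0]] [-0.04576463  0.          0.          0.          0.        ] [[-0.028, -0.997, 0.075, 0.462], [-0.999, 0.029, 0.013, -0.09], [-0.015, -0.074, -0.997, 1.201], [0.0, 0.0, 0.0, 1.0]]
wrist [[375.45011830835307, 0.0, 277.7480096964661], [0.0, 375.45011830835307, 211.37419550914407], [0.0, 0.0, 1.0]] [-0.0890908  0.         0.         0.         0.       ] [[0.424, 0.881, 0.208, 0.205], [0.906, -0.412, -0.099, 0.594], [-0.001, 0.23, -0.973, 0.384], [0.0, 0.0, 0.0, 1.0]]
```

View pics/scene0.png

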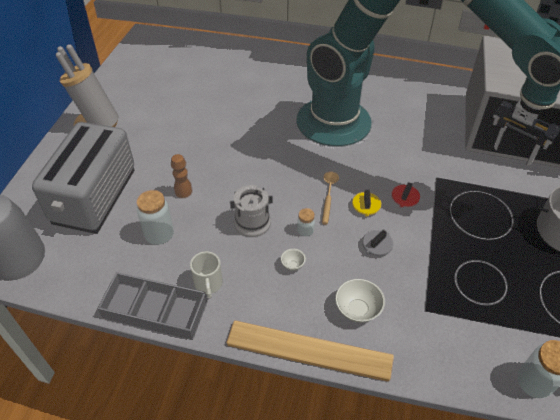

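View pics/top0.png

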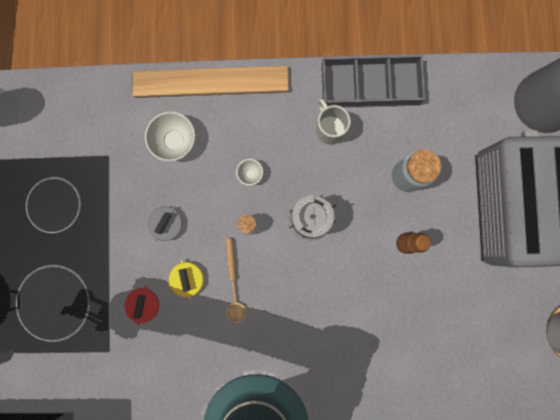

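View pics/wrist0.png

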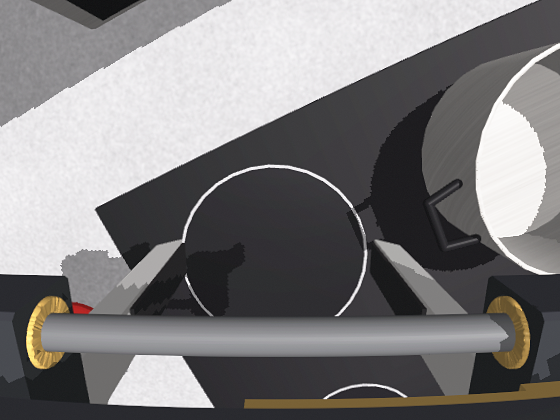

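Candidates for the lid in the top view are grey with a black bar at (165,223), yellow at (186,279) and red at (142,305). The description picks the grey one, which is at (378,242) in the scene view. The grinder is at top (313,217). I'll check both in a close crop.

```bash
cat > h.py <<'E'
import numpy as np,cv2
def load(f): return dict(np.load(f))
def world(s,uv,z=None):
    uv=np.array(uv,float).reshape(-1,1,2)
    n=cv2.undistortPoints(uv,s["camera_matrix"],s["D"])[:,0]
    d=np.c_[n,np.ones(len(n))]@s["extrinsics"][:3,:3].T; o=s["extrinsics"][:3,3]
    return o+d*((z-o[2])/d[:,2])[:,None]
def cloud(s):
    h,w=s["range_z"].shape; v,u=np.mgrid[:h,:w]
    n=cv2.undistortPoints(np.stack([u,v],-1).reshape(-1,1,2).astype(float),s["camera_matrix"],s["D"])[:,0]
    z=s["range_z"].reshape(-1,1); p=np.c_[n,np.ones(len(n))]*z
    p=p@s["extrinsics"][:3,:3].T+s["extrinsics"][:3,3]; p[z[:,0]==0]=np.nan
    return p.reshape(h,w,3)
def axis2d(p):
    c=p.mean(0); w,v=np.linalg.eigh(np.cov((p-c).T)); return c,np.degrees(np.arctan2(v[1,1],v[0,1])),2*np.sqrt(3*w)
E
python3 - <<'E'
from h import *
t=load("pics/top0.npz");s=load("pics/scene0.npz")
def crop(i,x,y,h): return cv2.resize(i[y-h:y+h,x-h:x+h],(390,390),interpolation=cv2.INTER_CUBIC)
a=np.hstack([crop(t["image"],165,223,28),crop(t["image"],313,217,32)])
cv2.imwrite("pics/c1.png",a[:,:,::-1])
P=cloud(t)
m=np.zeros(P.shape[:2],bool);m[195:250,138:195]=1
z=P[...,2]
b=P[m&(z>.04)&(z<.07)];print("bar",len(b),np.median(b[:,2]),axis2d(b[:,:2]))
c=P[m&(z>.015)&(z<.035)];print("cap",len(c),np.median(c[:,2]),cv2.minEnclosingCircle(c[:,:2].astype(np.float32)))
m[:]=0;m[185:250,280:350]=1
g=P[m&(z>.108)&(z<.125)];print("rim",len(g),np.median(g[:,2]),cv2.minEnclosingCircle(g[:,:2].astype(np.float32)))
print("table",np.nanmedian(P[240:330,300:380,2]))
E
```

```text
bar 162 0.05010034924563034 (array([0.53058357, 0.21925649]), np.float64(149.46793791418142), array([0.01733281, 0.05781247]))
cap 787 0.022575455441648407 ((0.5316779613494873, 0.22016668319702148), 0.050390925258398056)
rim 733 0.11553443049811563 ((0.5340844392776489, -0.15700624883174896), 0.06140875443816185)
table 8.562400151124194e-07
```

View pics/c1.png

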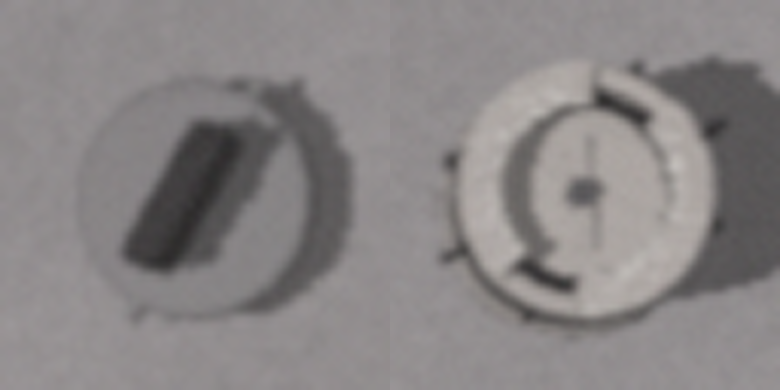

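The grey lid is confirmed. Its bar runs crop (125,260) to (220,125), with pointers at both ends. The grinder's notches are at crop (620,105) and (550,275), and its long ribs at (717,127) and (452,255), so grinder x points at about -24°. I'll move over the lid next.

Call:
arm_command(
  plan=[
    [[-0.0166,0.0319,0,0,0.094],[-0.0166,0.0319,0,0,0.094],[-0.0166,0.0319,0,0,0.094],[-0.0166,0.0319,0,0,0.094],[-0.0166,0.0319,0,0,0.094],[-0.0166,0.0319,0,0,0.094],[-0.0166,0.0319,0,0,0.094],[-0.0166,0.0319,0,0,0.094],[-0.0166,0.0319,0,0,0.094],[-0.0166,0.0319,0,0,0.094]],
  ],
  newtons=25,
)

```text
t: 0.98
eef_pos: [0.4842, 0.2788, 0.2242]
tool_rot: [2.651, 1.686, -0.0]
ft_force: [0.1, 0.2, 0.3]
opening: 0.999
```

Call:
arm_command(
  plan=[
    [[-0.0175,0.0343,0,0,0.094],[-0.0175,0.0343,0,0,0.094],[0,0,0,5.4,0.094],[0,0,0,0,0.094],[0,0,0,0,0.094]],
  ],
)

```text
t: 1.4
eef_pos: [0.5304, 0.2201, 0.224]
tool_rot: [-2.725, -1.562, 0.001]
ft_force: [0.1, 0.2, -0.7]
opening: 0.999
```

```bash
python3 - <<'E'
from rig import r
from h import *
st=r.state();print(st)
s=r.snapshot("wrist");np.savez("pics/w1.npz",**s);cv2.imwrite("pics/w1.png",s["image"][:,:,::-1])
P=cloud(s);z=P[...,2];d=np.hypot(P[...,0]-.5306,P[...,1]-.2193)<.06
b=P[d&(z>.047)&(z<.055)];print("bar",len(b),np.median(b[:,2]),axis2d(b[:,:2]), cv2.minAreaRect((b[:,:2]*1000).astype(np.float32)))
E
```

```text
{'t': 1.4, 'q': array([-0.60274874,  0.33017962,  0.19376069,  1.74909169, -0.07142935,
        1.06975525,  0.65614177]), 'dq': array([-0.01873107, -0.00729123, -0.01891172,  0.00224307,  0.00353983,
       -0.00152474,  0.02149665]), 'effort': array([ 2.94525214e+00, -7.41039133e+01,  5.87026030e+00, -4.17682922e+01,
        4.08807455e-02,  4.85693011e-02, -8.90913941e-01]), 'eef_pos': array([0.53040351, 0.22009705, 0.22398977]), 'tool_rot': array([-2.72538323e+00, -1.56219320e+00,  9.19762835e-04]), 'ft_force': array([ 0.08729718,  0.24192793, -0.674213  ]), 'moment': array([0.00436055, 0.08129965, 0.02838726]), 'opening': 0.9991715261342996}
bar 1058 0.05025488261491312 (array([0.53011051, 0.22381475]), np.float64(150.17656598878145), array([0.01558905, 0.05669148])) ((530.7131958007812, 223.16778564453125), (15.49953556060791, 56.70626449584961), 60.04777908325195)
```

View pics/w1.png

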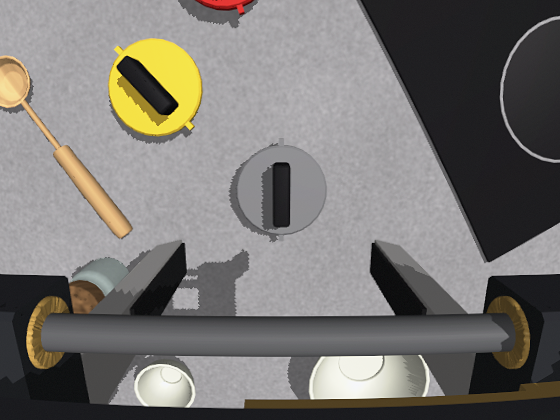

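The wrist view shows the grey lid's bar upright between the jaws at (281,195), with the pointers at the bar ends (281,142) and (281,238). The top and wrist views differ by 4 mm in y, so I'll cross-check with the scene camera.

```bash
python3 - <<'E'
from h import *
for f in["top0","scene0","w1"]:
    s=load(f"pics/{f}.npz");P=cloud(s);z=P[...,2]
    print(f)
    d=np.hypot(P[...,0]-.5306,P[...,1]-.2215)<.06
    b=P[d&(z>.0485)&(z<.0525)];print(" bar",len(b),cv2.minAreaRect((b[:,:2]*1000).astype(np.float32)))
    c=P[np.hypot(P[...,0]-.5306,P[...,1]-.2215)<.07];c=c[(c[:,2]>.021)&(c[:,2]<.025)];
    if len(c): print(" cap",len(c),cv2.fitEllipse(cv2.convexHull((c[:,:2]*1000).astype(np.float32))))
    d=np.hypot(P[...,0]-.534,P[...,1]+.157)<.07
    for lo,hi in((.113,.119),):
        g=P[d&(z>lo)&(z<hi)]
        if len(g): print(" rim",len(g),np.median(g[:,2]),cv2.fitEllipse(cv2.convexHull((g[:,:2]*1000).astype(np.float32))))
    # ribs
    rr=np.hypot(P[...,0]-.534,P[...,1]+.157); g=P[(rr>.055)&(rr<.068)&(z>.07)&(z<.11)]
    if len(g): print(" ribs",len(g),np.round(g[:,2].max(),3),sorted(np.round(np.degrees(np.arctan2(g[:,1]+.157,g[:,0]-.534))).tolist()))
E
```

```text
top0
 bar 100 ((531.2205810546875, 219.93673706054688), (16.40627670288086, 57.64143753051758), 59.59527587890625)
 cap 446 ((532.3082885742188, 219.08555603027344), (86.96817016601562, 93.82356262207031), 60.78799819946289)
 rim 534 0.11594184760093085 ((533.3443603515625, -156.66717529296875), (98.7787857055664, 100.69745635986328), 57.16328430175781)
 ribs 11 0.11 [-68.0, -67.0, -66.0, -65.0, 77.0, 113.0, 115.0, 115.0, 116.0, 116.0, 153.0]
scene0
 bar 38 ((531.0182495117188, 222.2784423828125), (15.676412582397461, 61.19574737548828), 59.447227478027344)
 cap 227 ((533.643310546875, 223.00189208984375), (87.85628509521484, 96.86045837402344), 62.249977111816406)
 rim 269 0.11636673920964369 ((534.3572998046875, -156.04185485839844), (101.2756118774414, 104.10227966308594), 138.29347229003906)
 ribs 40 0.109 [-107.0, -105.0, -70.0, -70.0, -68.0, -67.0, -67.0, -67.0, -66.0, -66.0, -66.0, -66.0, -65.0, -65.0, -64.0, -64.0, -63.0, -62.0, -24.0, -24.0, -23.0, -23.0, 71.0, 72.0, 74.0, 75.0, 111.0, 112.0, 114.0, 114.0, 115.0, 115.0, 116.0, 117.0, 117.0, 117.0, 118.0, 118.0, 155.0, 158.0]
w1
 bar 999 ((530.7119750976562, 223.2644500732422), (15.267206192016602, 56.60516357421875), 60.02995300292969)
 cap 5076 ((531.1033935546875, 223.22488403320312), (87.17668914794922, 94.82147216796875), 61.586727142333984)
```

Call:
arm_command(
  plan=[
    [[-0.0315,0.0205,0,0,0.094],[-0.0315,0.0205,0,0,0.094],[-0.0315,0.0205,0,0,0.094],[-0.0315,0.0205,0,0,0.094],[-0.0315,0.0205,0,0,0.094],[-0.0315,0.0205,0,0,0.094],[-0.0315,0.0205,-0.01,0,0.094],[-0.0315,0.0205,-0.01,0,0.094],[-0.0315,0.0205,-0.01,0,0.094],[0,0,0,0,0.094]],
  ],
)

```text
t: 2.28
eef_pos: [0.546, -0.1245, 0.2564]
tool_rot: [2.727, 1.553, 0.002]
ft_force: [-0.6, -0.2, -0.0]
opening: 1.002
```

```bash
python3 - <<'E'
from rig import r
from h import *
st=r.state();print(st['eef_pos'],st['tool_rot'],st['q'],st['t'])
s=r.snapshot("wrist");np.savez("pics/w2.npz",**s);cv2.imwrite("pics/w2.png",s["image"][:,:,::-1])
P=cloud(s);z=P[...,2];d=np.hypot(P[...,0]-.534,P[...,1]+.157)<.07
g=P[d&(z>.113)&(z<.119)]
print(len(g),np.median(g[:,2]),cv2.fitEllipse(cv2.convexHull((g[:,:2]*1000).astype(np.float32))))
E
```

```text
[ 0.54596907 -0.12446673  0.25635082] [2.72700430e+00 1.55298370e+00 1.67043208e-03] [-0.1391182   0.28068783  0.37339889  1.75459628 -0.11029587  1.12403976
  1.30377821] 2.2833
4957 0.11547968004915088 ((533.7888793945312, -155.9306640625), (99.38642883300781, 99.93473052978516), 42.91744613647461)
```

View pics/w2.png

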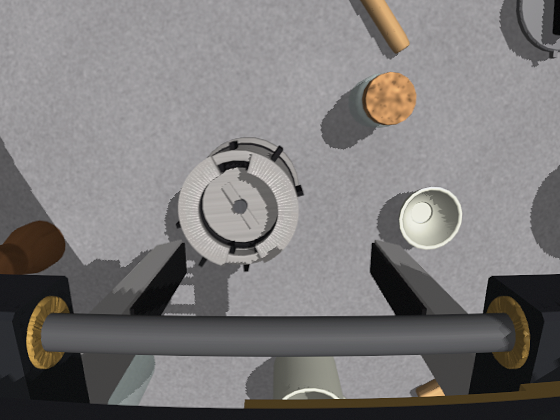

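The wrist view shows the grinder rim centred at (239,209), with notches at the top (236,160) and bottom (243,252). The ribs at the far side are (234,146), (278,152) and (299,190). I'll measure the notch angle from the depth map.

```bash
python3 - <<'E'
from h import *
s=load("pics/w2.npz");P=cloud(s);z=P[...,2]
c=np.array([.5338,-.1559]);
# cast rays on plane z=.1155: notch = pixels at radius 35-40 whose depth is not rim
v,u=np.mgrid[120:300,150:330]
W=world(s,np.c_[u.ravel(),v.ravel()],.1157)[:,:2]-c; zz=z[120:300,150:330].ravel()
rr=np.hypot(*W.T);a=np.degrees(np.arctan2(W[:,1],W[:,0]))
m=(rr>.0355)&(rr<.0385)&((zz<.1125)|np.isnan(zz))
for lo in(-60,120):
    x=a[m]; x=np.where(x<-120,x+360,x); x=x[(x>lo)&(x<lo+90)]; print(len(x),x.min(),x.max(),(x.min()+x.max())/2,np.median(x))
E
```

```text
95 -45.16827933273761 -6.8766796845440945 -26.022479508640853 -25.587270243678564
112 135.5297679993635 172.85599391699094 154.19288095817723 153.66546348223076
```

Notch angle -25.9° and rib angle -25.3°, so I'll take grinder x = -25.8° with its centre at (0.5338,-0.156). The lid is at (0.531,0.222), bar at 149.6°. I'll go back and descend on it.

Call:
arm_command(
  plan=[
    [[0.0322,-0.0211,0,0,0.094],[0.0322,-0.0211,0,0,0.094],[0.0322,-0.0211,0,0,0.094],[0.0322,-0.0211,0,0,0.094],[0.0322,-0.0211,0,0,0.094],[0.0322,-0.0211,0,0,0.094],[0.0322,-0.0211,0,0,0.094],[0.0322,-0.0211,0.01,0,0.094],[0.0322,-0.0211,0.01,0,0.094],[0,0,0.02,0,0.094]],
  ],
)

```text
t: 3.17
eef_pos: [0.5269, 0.2384, 0.2147]
tool_rot: [-2.714, -1.576, -0.004]
ft_force: [0.6, 1.7, -0.4]
opening: 0.997
```

Call:
arm_command(
  plan=[
    [[0,0,0.03,0,0.094],[0,0,0.03,0,0.094],[0,0,0,0,0.094],[0,0,0,0,0.094]],
  ],
)

```text
t: 3.5
eef_pos: [0.528, 0.229, 0.1538]
tool_rot: [-2.724, -1.563, 0.004]
ft_force: [0.5, -0.1, 0.9]
opening: 1.001
```

```bash
python3 - <<'E'
from rig import r
from h import *
st=r.state();print(st['eef_pos'],st['tool_rot'],st['t'])
s=r.snapshot("wrist");np.savez("pics/w3.npz",**s);cv2.imwrite("pics/w3.png",s["image"][:,:,::-1])
P=cloud(s);z=P[...,2];d=np.hypot(P[...,0]-.5306,P[...,1]-.2215)<.06
b=P[d&(z>.0475)&(z<.0525)];print(" bar",len(b),cv2.minAreaRect((b[:,:2]*1000).astype(np.float32)))
c=P[d&(z>.021)&(z<.0255)];print(" cap",len(c),cv2.fitEllipse(cv2.convexHull((c[:,:2]*1000).astype(np.float32))))
R=cv2.Rodrigues(st['tool_rot'])[0];print(np.degrees(np.arctan2(R[1,0],R[0,0])), R.T@(np.array([.5307,.2225,.045])-st['eef_pos']))
E
```

```text
[0.52797987 0.22895494 0.15376692] [-2.72445162 -1.56342299  0.00413873] 3.5
 bar 1593 ((530.796875, 223.408447265625), (15.946276664733887, 56.92512130737305), 59.36457061767578)
 cap 7491 ((531.001953125, 223.27911376953125), (87.35775756835938, 97.7160873413086), 58.62146759033203)
59.69870488021387 [-0.00397497  0.00578793  0.10876584]
```

View pics/w3.png

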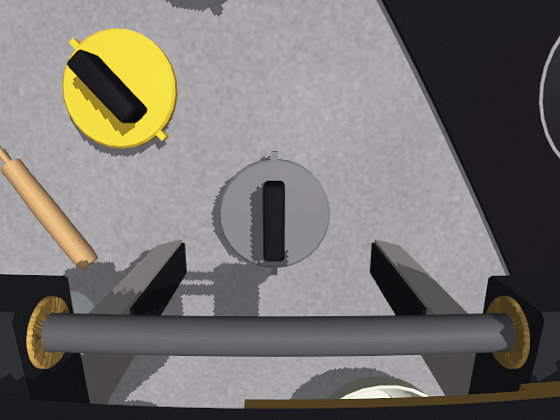

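The bar is between the jaws at (274,222), and the wrist view puts it at (530.8,223.4), close to the other views. I'll correct by (-4,+6) mm and go down.

Call:
arm_command(
  plan=[
    [[-0.002,0.003,0.025,0,0.094],[-0.002,0.003,0.025,0,0.094],[0,0,0.025,0,0.094],[0,0,0.015,0,0.094],[0,0,0.009,0,0.094],[0,0,0.005,0,0.094],[0,0,0,0,0.094],[0,0,0,0,0.094],[0,0,0,0,0.094]],
  ],
)

```text
t: 4.3
eef_pos: [0.5332, 0.2217, 0.0516]
tool_rot: [2.727, 1.559, 0.003]
ft_force: [0.1, 0.6, 0.1]
opening: 1.003
```

```bash
python3 - <<'E'
from rig import r
from h import *
st=r.state();R=cv2.Rodrigues(st['tool_rot'])[0];print(st['eef_pos'],st['ft_force'],np.degrees(np.arctan2(R[1,0],R[0,0])), R.T@(np.array([.5307,.2225,.045])-st['eef_pos']))
E
```

```text
[0.53317571 0.22174134 0.05158063] [0.10689168 0.57113908 0.07345171] 59.526751327805755 [-0.00061146 -0.00252513  0.00657717]
```

Call:
arm_command(
  plan=[
    [[0,-0.0025,0.0055,0,0.094],[0,0,0,0,0.094],[0,0,0,0,0.05],[0,0,0,0,0.03],[0,0,0,0,0.01],[0,0,0,0,0.0],[0,0,0,0,0.0],[0,0,0,0,0.0],[0,0,0,0,0.0],[0,0,0,0,0.0]],
  ],
  newtons=35,
)

```text
t: 5.13
eef_pos: [0.5303, 0.2226, 0.0448]
tool_rot: [2.727, 1.559, -0.0]
ft_force: [-0.1, 0.0, -0.2]
opening: 0.468
```

```bash
python3 - <<'E'
from rig import r
from h import *
st=r.state();R=cv2.Rodrigues(st['tool_rot'])[0];print(st['t'],st['eef_pos'],st['ft_force'],st['opening'],np.degrees(np.arctan2(R[1,0],R[0,0])), R.T@(np.array([.5307,.2225,.045])-st['eef_pos']))
s=r.snapshot("wrist");np.savez("pics/w4.npz",**s);cv2.imwrite("pics/w4.png",s["image"][:,:,::-1])
E
```

```text
5.1333 [0.53032261 0.22257132 0.04476004] [-0.09583957  0.01178028 -0.16605528] 0.4682131584868928 59.51440851343427 [ 0.00012997  0.00036141 -0.00023996]
```

View pics/w4.png

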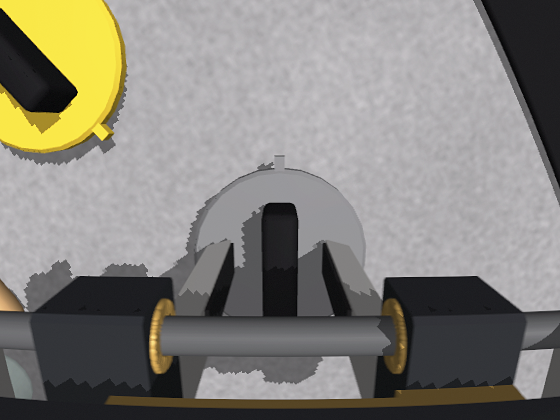

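The TCP is on the lid axis at z=0.045 and the fingers are still closing evenly around the bar at (279,260). I'll finish closing before lifting.

Call:
arm_command(
  plan=[
    [[0,0,0,0,0.0],[0,0,0,0,0.0],[0,0,0,0,0.0],[0,0,0,0,0.0],[0,0,0,0,0.0],[0,0,0,0,0.0],[0,0,0,0,0.0]],
  ],
  newtons=35,
)

```text
t: 5.77
eef_pos: [0.5303, 0.2226, 0.0448]
tool_rot: [2.727, 1.559, 0.0]
ft_force: [0.1, 0.5, -0.3]
opening: 0.171
```

Opening 0.171 is 16 mm, so the bar is gripped. Lifting.

Call:
arm_command(
  plan=[
    [[0,0,-0.01,0,0],[0,0,-0.02,0,0],[0,0,-0.03,0,0],[0,0,-0.03,0,0],[0,0,-0.03,0,0],[0,0,-0.03,0,0],[0,0,-0.015,0,0],[0,0,0,0,0]],
  ],
)

```text
t: 6.43
eef_pos: [0.5316, 0.2231, 0.2141]
tool_rot: [2.727, 1.559, 0.009]
ft_force: [0.4, 0.0, -1.1]
opening: 0.168
```

```bash
python3 - <<'E'
from rig import r
from h import *
st=r.state();R=cv2.Rodrigues(st['tool_rot'])[0];print(st['t'],st['eef_pos'],st['ft_force'],st['opening'],np.degrees(np.arctan2(R[1,0],R[0,0])), R.T@(np.array([.5338,-.156,.2])-st['eef_pos']))
E
```

```text
6.4333 [0.53159202 0.22308273 0.2140673 ] [ 0.39269667  0.02784777 -1.08664413] 0.16811750145652316 59.508701686466345 [-0.32559921  0.19421483  0.01312367]
```

Call:
arm_command(
  plan=[
    [[-0.0326,0.0194,0,0,0],[-0.0326,0.0194,0,0,0],[-0.0326,0.0194,0,0,0],[-0.0326,0.0194,0,0,0],[-0.0326,0.0194,0,0,0],[-0.0326,0.0194,0,0,0],[-0.0326,0.0194,0,0,0],[-0.0326,0.0194,0,0,0],[-0.0326,0.0194,0,0,0],[-0.0326,0.0194,0,0,0]],
  ],
)

```text
t: 7.27
eef_pos: [0.5313, -0.1584, 0.2095]
tool_rot: [-2.727, -1.559, 0.001]
ft_force: [0.2, -0.1, -1.9]
opening: 0.169
```

Call:
arm_command(
  plan=[
    [[0,0,0,-4.6,0],[0,0,0,0,0],[0,0,0,0,0],[0,0,0,0,0],[0,0,0,0,0]],
  ],
)

```text
t: 7.68
eef_pos: [0.5322, -0.1555, 0.2096]
tool_rot: [-2.662, -1.667, 0.0]
ft_force: [0.7, 0.9, -1.4]
opening: 0.172
```

```bash
python3 - <<'E'
from rig import r
from h import *
st=r.state();R=cv2.Rodrigues(st['tool_rot'])[0];print(st['t'],st['eef_pos'],st['ft_force'],st['opening'],np.degrees(np.arctan2(R[1,0],R[0,0])), R.T@(np.array([.5338,-.156,.165])-st['eef_pos']))
for n in("scene","top","wrist"):
    s=r.snapshot(n);np.savez(f"pics/{n}5.npz",**s);im=s["image"][:,:,::-1]
    cv2.imwrite(f"pics/{n}5.png",im)
    if n=="scene":cv2.imwrite("pics/scene5c.png",cv2.resize(im[130:270,180:330],None,fx=4,fy=4,interpolation=cv2.INTER_CUBIC))
E
```

```text
7.6833 [ 0.53220452 -0.1555148   0.20964958] [ 0.74524566  0.85487192 -1.42251306] 0.1716453766904333 64.12487950538362 [0.00025415 0.00166302 0.04464903]
```

View pics/scene5c.png

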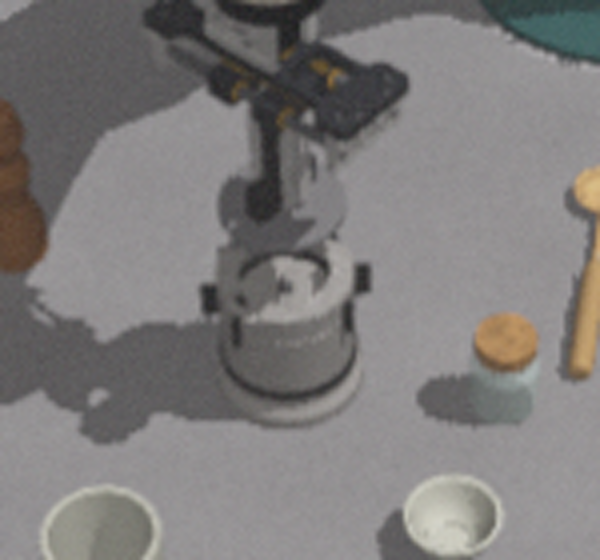

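View pics/wrist5.png

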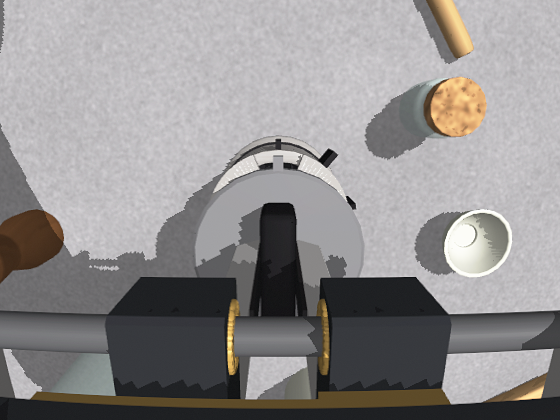

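In the wrist view the lid pointer (279,161) lines up with the notch (278,162) and its rib (279,143). I'll check lid offset and angle numerically, in each camera, against the grinder as that camera measured it.

```bash
python3 - <<'E'
from h import *
from scipy.optimize import least_squares
gr={"top":(533.3,-156.7),"scene":(534.4,-156.0),"wrist":(533.8,-155.9)}
for n in("wrist","scene","top"):
    s=load(f"pics/{n}5.npz");P=cloud(s);z=P[...,2];im=s["image"].astype(int)
    d=np.hypot(P[...,0]-.533,P[...,1]+.156)<.06
    grey=(np.ptp(im,axis=2)<25)
    m=d&(z>.181)&(z<.194)
    c=P[m]; 
    if len(c)<20: print(n,len(c));continue
    print(n,len(c),"z",np.median(c[:,2]))
    p=c[:,:2]*1000; h=cv2.convexHull(p.astype(np.float32))[:,0]
    f=least_squares(lambda q:np.hypot(h[:,0]-q[0],h[:,1]-q[1])-45,[533,-156],loss="soft_l1",f_scale=.5)
    res=np.abs(f.fun);print("  cap centre",f.x,"res",np.median(res),len(h),"grinder",gr[n])
    # level: plane fit
    A=np.c_[c[:,:2]-c[:,:2].mean(0),np.ones(len(c))];k=np.linalg.lstsq(A,c[:,2],rcond=None)[0];print("  slope",k[:2])
    a=np.hypot(p[:,0]-f.x[0],p[:,1]-f.x[1]);o=p[a>47]-f.x
    if len(o):print("  pointer ang",np.degrees(np.arctan2(o[:,1].mean(),o[:,0].mean())),len(o))
E
```

```text
wrist 11251 z 0.1874097512516712
  cap centre [ 532.72571404 -155.53739722] res 0.2996061466076654 41 grinder (533.8, -155.9)
  slope [ 0.00659495 -0.00322323]
  pointer ang 154.40550811957522 84
scene 397 z 0.1885621134656228
  cap centre [ 534.99861078 -156.40474422] res 0.7847373085214855 21 grinder (534.4, -156.0)
  slope [0.00644047 0.01564419]
  pointer ang -21.49801766358301 7
top 0
```

The lid is within about 1 mm of the grinder, angle 154.4° against 154.1°, and level. I'll nudge 1 mm and descend.

Call:
arm_command(
  plan=[
    [[0,0.001,0.01,0,0],[0,0,0.015,0,0],[0,0,0.01,0,0],[0,0,0.005,0,0],[0,0,0,0,0],[0,0,0,0,0],[0,0,0,0,0]],
  ],
)

```text
t: 8.42
eef_pos: [0.5333, -0.1573, 0.1703]
tool_rot: [2.662, 1.667, 0.001]
ft_force: [-0.2, -0.7, -0.5]
opening: 0.169
```

```bash
python3 - <<'E'
from rig import r
from h import *
st=r.state();R=cv2.Rodrigues(st['tool_rot'])[0];print(st['t'],st['eef_pos'],st['ft_force'],st['opening'],np.degrees(np.arctan2(R[1,0],R[0,0])), R.T@(np.array([.5333,-.156,.1455])-st['eef_pos']))
s=r.snapshot("wrist");cv2.imwrite("pics/w6.png",s["image"][:,:,::-1])
from scipy.optimize import least_squares
P=cloud(s);z=P[...,2];m=(np.hypot(P[...,0]-.533,P[...,1]+.156)<.06)&(z>.142)&(z<.152)
p=P[m][:,:2]*1000; h=cv2.convexHull(p.astype(np.float32))[:,0]
f=least_squares(lambda q:np.hypot(h[:,0]-q[0],h[:,1]-q[1])-45,[533,-156],loss="soft_l1",f_scale=.5)
a=np.hypot(p[:,0]-f.x[0],p[:,1]-f.x[1]);o=p[a>47]-f.x
print(len(p),f.x,np.median(P[m][:,2]),np.degrees(np.arctan2(o[:,1].mean(),o[:,0].mean())))
E
```

```text
8.4167 [ 0.53329456 -0.15725979  0.17025165] [-0.24743053 -0.656076   -0.49046083] 0.16927559624147254 64.11448309565013 [ 0.00113393 -0.00056129  0.02475138]
11191 [ 533.51928086 -156.77114351] 0.14786964667435903 154.489219942605
```

View pics/w6.png

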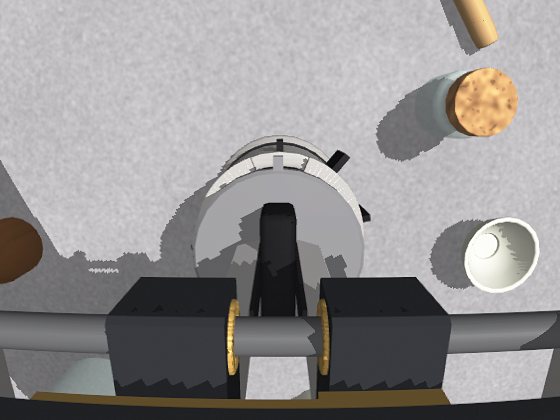

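The pointer (279,161) still sits over the notch, with about 0.9 mm residual. I'll nudge x by 0.7 mm and lower gently to rim height.

Call:
arm_command(
  plan=[
    [[0.0007,0,0.004,0,0],[0,0,0.004,0,0],[0,0,0.003,0,0],[0,0,0.003,0,0],[0,0,0,0,0],[0,0,0,0,0]],
  ],
)

```text
t: 8.97
eef_pos: [0.5332, -0.1566, 0.1556]
tool_rot: [-2.662, -1.667, 0.001]
ft_force: [0.3, -0.2, -2.2]
opening: 0.169
```

The lid underside is at 0.111, below the rim top, with no contact force, so it is dropping through the notches. Continuing down.

Call:
arm_command(
  plan=[
    [[0,0,0.003,0,0],[0,0,0.003,0,0],[0,0,0.002,0,0],[0,0,0.002,0,0],[0,0,0.001,0,0],[0,0,0,0,0],[0,0,0,0,0]],
  ],
)

```text
t: 9.55
eef_pos: [0.5333, -0.1565, 0.1457]
tool_rot: [-2.662, -1.667, -0.001]
ft_force: [-8.9, 2.0, 19.8]
opening: 0.166
```

```bash
python3 - <<'E'
from rig import r
st=r.state();print(st)
E
```

```text
{'t': 9.55, 'q': array([-0.03608111,  0.39913251,  0.33113384,  1.87075904, -0.1628407 ,
        0.89763251,  1.49176156]), 'dq': array([-0.00040637, -0.00015594,  0.00170757,  0.00042709,  0.00235717,
        0.00172113, -0.00040233]), 'effort': array([ 2.34685019e-01, -6.52027559e+01,  5.79656214e+00, -3.53053987e+01,
       -1.43114571e-01, -2.85156101e+00,  2.01629387e-03]), 'eef_pos': array([ 0.53332006, -0.15652564,  0.14573373]), 'tool_rot': array([-2.66242423e+00, -1.66738798e+00, -6.68530413e-04]), 'ft_force': array([-8.88168549,  2.04283875, 19.75531728]), 'moment': array([0.66444771, 2.14251715, 0.03563683]), 'opening': 0.1664694284407124}
```

It is seated: TCP 0.1457 puts the lid origin at about 0.1007, with 20 N down. There is a 9 N side push toward -x, so I'll ease the press and the sideways offset, then look.

Call:
arm_command(
  plan=[
    [[0,-0.0006,-0.0005,0,0],[0,0,0,0,0],[0,0,0,0,0]],
  ],
)

```text
t: 9.8
eef_pos: [0.533, -0.1564, 0.1458]
tool_rot: [2.662, 1.667, 0.001]
ft_force: [-3.6, 1.1, 9.5]
opening: 0.169
```

```bash
cat > chk.py <<'E'
import sys
from rig import r
from h import *
from scipy.optimize import least_squares
st=r.state();R=cv2.Rodrigues(st['tool_rot'])[0];print(st['t'],st['eef_pos'],st['ft_force'],st['moment'],st['opening'],"yaw",np.degrees(np.arctan2(R[1,0],R[0,0])))
s=r.snapshot("wrist");cv2.imwrite(f"pics/{sys.argv[1]}.png",s["image"][:,:,::-1])
P=cloud(s);z=P[...,2];m=(np.hypot(P[...,0]-.533,P[...,1]+.156)<.06)&(z>.119)&(z<.129)
c=P[m];p=c[:,:2]*1000; h=cv2.convexHull(p.astype(np.float32))[:,0]
f=least_squares(lambda q:np.hypot(h[:,0]-q[0],h[:,1]-q[1])-45,[533,-156],loss="soft_l1",f_scale=.5)
a=np.hypot(p[:,0]-f.x[0],p[:,1]-f.x[1]);o=p[a>47]-f.x
A=np.c_[c[:,:2]-c[:,:2].mean(0),np.ones(len(c))];k=np.linalg.lstsq(A,c[:,2],rcond=None)[0]
print("cap",len(p),f.x,"ztop",np.median(c[:,2]),"slope",k[:2],"pointer",np.degrees(np.arctan2(o[:,1].mean(),o[:,0].mean())),len(o))
E
python3 chk.py w7
```

```text
9.8 [ 0.53300664 -0.15638224  0.14576225] [-3.63409958  1.07031048  9.4954714 ] [ 0.18902792  0.7749732  -0.0125425 ] 0.16867242275390817 yaw 64.11245612642232
cap 11195 [ 533.35496322 -156.19519079] ztop 0.12342427947509865 slope [ 0.00524932 -0.00236009] pointer 154.21173381923063 80
```

View pics/w7.png

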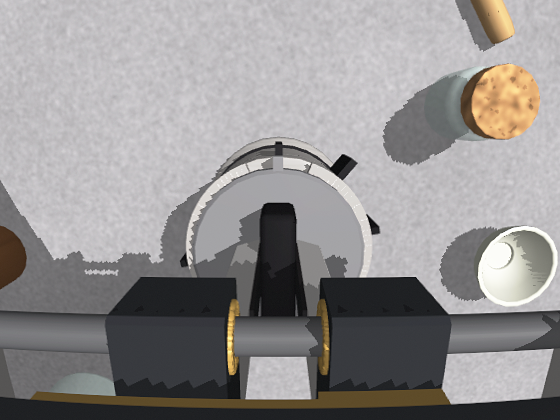

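The lid is seated and level: cap top 0.1234, origin 0.1004, centre within 0.5 mm, pointer 154.2° at the notch rib (279,147). Now 25° of the clockwise twist (positive about the tool z).

Call:
arm_command(
  plan=[
    [[0,0,0,0,0],[0,0,0,3,0],[0,0,0,4,0],[0,0,0,4,0],[0,0,0,4,0],[0,0,0,4,0],[0,0,0,4,0],[0,0,0,2,0],[0,0,0,0,0],[0,0,0,0,0]],
  ],
  newtons=45,
)

```text
t: 10.68
eef_pos: [0.5335, -0.1562, 0.1457]
tool_rot: [2.96, 1.052, 0.002]
ft_force: [0.7, 1.8, 6.5]
opening: 0.169
```

```bash
python3 chk.py w8
```

```text
10.6833 [ 0.53351917 -0.1561624   0.14574248] [0.67701283 1.76541954 6.45991957] [ 0.24720225 -0.18610256  0.07054034] 0.1687331910919373 yaw 39.12522848979585
cap 11176 [ 534.04573699 -155.9865575 ] ztop 0.12341084580974773 slope [ 0.0035156  -0.00474762] pointer 129.43294894165365 86
```

View pics/w8.png

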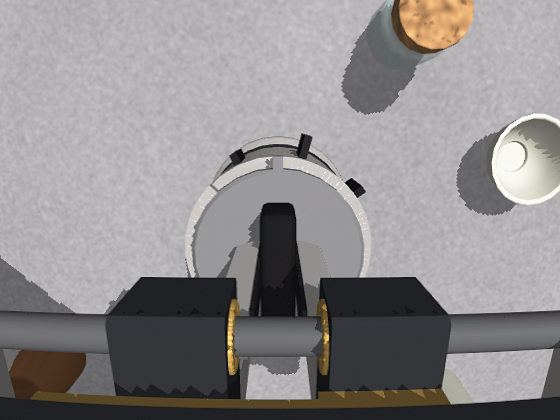

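The lid has turned 25° with no slip. The pointer (278,160) now lies between the notch rib (237,157) and the long rib (305,145). 15° more.

Call:
arm_command(
  plan=[
    [[0,0,0,3,0],[0,0,0,4,0],[0,0,0,4,0],[0,0,0,3,0],[0,0,0,1,0],[0,0,0,0,0],[0,0,0,0,0],[0,0,0,0,0]],
  ],
)

```text
t: 11.4
eef_pos: [0.5335, -0.1562, 0.1457]
tool_rot: [3.072, 0.657, 0.002]
ft_force: [1.2, 1.4, 5.6]
opening: 0.166
```

```bash
python3 chk.py w9
```

```text
11.4 [ 0.53352205 -0.1561767   0.14574673] [1.15863926 1.35604444 5.56847157] [ 0.18584763 -0.10896951  0.17406589] 0.16558681981744755 yaw 24.14720857413893
cap 11182 [ 533.90369205 -156.03269628] ztop 0.12342420035062988 slope [ 0.00253998 -0.00576862] pointer 114.55131634923501 89
```

View pics/w9.png

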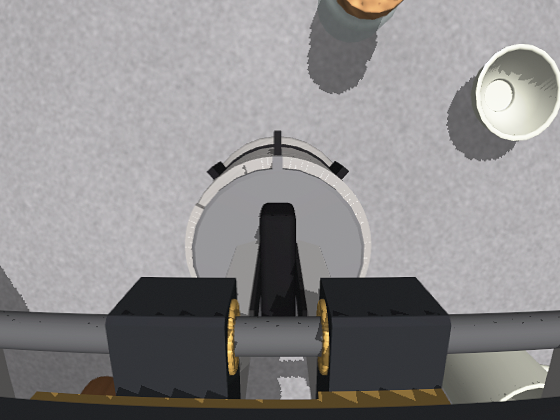

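The pointer (278,160) stands exactly at the long half-way rib (278,140), with short ribs either side at (216,171) and (340,171). The collar moment is 0.17 N m and steady. I'll hold briefly, check and hand in.

Call:
arm_command(
  plan=[
    [[0,0,0,0,0],[0,0,0,0,0],[0,0,0,0,0],[0,0,0,0,0]],
  ],
)

```text
t: 11.78
eef_pos: [0.5335, -0.1562, 0.1458]
tool_rot: [3.072, 0.657, 0.002]
ft_force: [1.1, 1.7, 5.6]
opening: 0.171
```

```bash
python3 chk.py w10; python3 -c "
from rig import r
print(r.sign_off())"
```

```text
11.7833 [ 0.53353268 -0.15619532  0.14575817] [1.10320678 1.67440274 5.64382997] [ 0.21649659 -0.09980047  0.17213007] 0.1714441322291925 yaw 24.138033930992485
cap 11176 [ 533.98339905 -156.12879567] ztop 0.12341522443521864 slope [ 0.00216254 -0.00572542] pointer 114.6021073071305 96
the job is handed in; nothing more can be done
None
```

The grey lid is on the grinder and twisted clockwise to the half-way ribs. I handed it in at about 11.8 s of the 48 s, still gripped at a 45 N setting and held steady.

- **Seating:** before the twist the lid was down and level. Its origin was about 0.1004 m above the counter, its centre within 1 mm of the grinder, and its pointers at the notch ribs.
- **Final angle:** the pointer measured 154.2° before the twist and 114.6° at the end, so the lid turned about 39.6°. The last picture I viewed shows it right at the long rib, and the angle held through the final check.
- **Final height, tilt and centring:** the lid's origin was still about 0.1004 m above the counter. Tilt was about 0.006 rad, and the centre was within 0.3 mm of the grinder.
- **Forces:** the most I saw at the end of any move was about 22 N, briefly while seating. It ended at about 6 N down with a 0.17 N m twist.

**Disagreements:**
- The cameras put the loose lid up to 3–4 mm apart in y.
- Notches and ribs gave grinder angles 0.6° apart.
- The last twist reading was a little above the 0.13 N m given for half-way; I take the rest to be friction.

I had no direct collar reading and judged the angle from the pictures and the tool turn. The arm passed clear of the other things on the counter, though I did not measure their positions again at the end.

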